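# Index the cutting turntable to its next stop

### The job

Turn the small indexing turntable on to its very next stop, counter-clockwise as seen from above, and leave it locked there: pull its spring plunger up out of its hole, turn the disc, let the plunger go, and push on until its pin drops fully into the next hole by itself. The holes are hidden under the disc and unevenly spaced, so feel for the stop and do not run past it; leave the glass lump lying in the middle of the disc and do not disturb the things lying round it.

Things in the scene. Friction and masses are not known exactly. Their poses are not given: they have to be found in the camera images.
- table_centre (a point): Centre of the upper face of the turntable: a plain steel disc 212 mm across with fine tick marks on its rim, upper face 50 mm above the bench, on a grey round foot 224 mm across that is fixed to the bench. The disc turns about the vertical line through this point; the point turns with it
- plunger_grip (a point): Centre of the black T-bar of the spring plunger: 64 mm long (along the disc's radius; point x axis points outward), 16 mm wide, 20 mm high, on an 11 mm stem. It stands 85 mm from the disc's axis and turns with the disc; at rest its centre is 58 mm above the disc's face. The housing below it, 26 mm across, rises 22 mm above the disc's face, 26 mm short of the bar
- plunger (a joint): How far the plunger is pulled straight up, m: 0 = pin home in a hole, 0.013 = pin riding on the plain face of the hidden index ring between holes, 0.024 = upper stop. A spring pushes it down with about 8 N at 0 and 12 N at 0.02, so let go, it springs down. With the pin home the disc cannot turn (about 1.5 degrees of play each way)
- turntable (a joint): Angle of the disc, rad: 0 at the start, pin home in its first hole; grows counter-clockwise seen from above. Turns stiffly, stays where left; with the pin riding, 4 to 8 N at the bar moves it. The next hole lies between 0.80 and 1.30, different each time, not visible; the one after it, about 0.7 further on, is wrong. The pin, let down before a hole, drops in when pushed over it at under 80 mm/s
- glass_lump: Lump of black glass 34 x 52 mm, 26 mm high, lying loose in the middle of the disc. Origin: centre of its underside
- cork: Scorched cork block 30 x 60 x 24 mm lying loose on the bench. Bystander. Origin: centre of its underside
- lighter: Black pocket lighter 24 x 65 x 12 mm lying loose on the bench. Bystander. Origin: centre of its underside
- caliper: Steel caliper 52 x 160 x 12 mm lying loose on the bench. Bystander. Origin: centre of its underside
- pliers: Round-nose pliers with red handles 55 x 133 x 10 mm lying loose on the bench. Bystander. Origin: centre of its underside
Mind the look-alikes: they are no part of the job. Of the things shaped like the glass_lump, the black one is meant.

How it is judged:
On the way, in this order (a step that is already met when the one before it is completed fails the run):
1. the plunger is pulled clear of its first hole (value of joint plunger above 0.0125 m and value of joint turntable below 0.3 rad), for 0.05 s.
2. the pin has dropped home in the next hole (value of joint plunger below 0.003 m and value of joint turntable between 0.75 and 1.38 rad), for 0.2 s.
At the end, for the whole second after the job is handed in: The plunger's pin is home (plunger within 3 mm of fully down) in the very next hole counter-clockwise (disc between 0.75 and 1.38 rad, where that is the only hole), the disc is still, and the glass lump lies on the disc within 40 mm of its centre (all of step 2 and velocity of joint turntable between -0.05 and 0.05 rad/s and horizontal distance between glass_lump and table_centre below 0.04 m and height (world z) of glass_lump above 0.04 m); the robot touches nothing.
It fails at once if the disc runs on past the next stop (beyond 1.45 rad) (value of joint turntable above 1.45 rad).
It fails at once if the glass lump is knocked off the middle of the disc (horizontal distance between glass_lump and table_centre above 0.05 m).
It fails at once if a thing lying round the turntable is moved by more than 30 mm (distance of any of cork, lighter, caliper, pliers from where it was at the start of the episode above 0.03 m).
It also fails if it takes over 42 s, if anything falls off the work surface, if the arm or the gripper's body presses on something with over 40 N, if the wrist force passes 120 N, or if a joint passes its speed limit or range.

### The arm

A 6-joint arm with a two-finger parallel gripper is mounted at the origin on a cart in front of the work surface, level with it; the furniture and walls round the work are solid. World frame = base frame: x ahead of the robot, y to its left, z up, the work surface at z = 0. Lengths are in m, angles in rad, forces in N, time in s.
With the tool pointing down it reaches from about 0.35 to 0.8 m from the base axis. Payload 7.3 kg.
Tool frame: the origin (TCP) lies between the finger pads; the fingertips stand 22 mm ahead of it and the grasp point (between the pads) lies 3 mm ahead of it; z points along the fingers, y is the line along which they close (so a half turn about z gives the same grasp; the last joint's range is limited). The gripper opens to 85 mm and grips with 20 to 120 N. Pads are 22 mm wide; open, the fingers measure 114 mm over their backs; the gripper's body (76 mm by 85 mm) begins 54 mm behind the grasp point. The pads swing forward as they close: fully open they stand 13 mm farther back than shut.
Start: joints at [-0.146, 0.342, 1.524, -0, 1.275, -0.146], TCP at [0.525, 0, 0.253] pointing down, gripper open.
Joint ranges: [-2.53, 2.53], [-0.77, 2.02], [0.04, 2.7], [-1, 4.14], [0.28, 2.66], [-3.11, 3.11]. Speed limits (rad/s): [2.57, 2.57, 3.14, 3.14, 3.14, 3.14].

### API

Orientations are given as a rotation vector (axis times angle).
In Python, from workcell import observe, read_camera, arm gives the robot as it stands. The module is installed in compiled form; this text tells all that it offers.
- The arm moves only by the shell command python3 -m inch 'ROWS' [FORCE]. ROWS is JSON, a list of rows, each a list of 7 numbers: the turn, a rotation vector about the tool's x, y, z in rad, then the shift along the tool's x, y, z in cm, then the finger opening in cm, from 0 to 8.54. In form: [[wx, wy, wz, tx, ty, tz, fingers], ...]. A call has 1 to 10 rows; each row shifts and turns the commanded pose from where the row before left it, along the tool's axes as they then stand; what a row does not reach is not made up. A row lasts 1/8 s, in which the tool goes at most 62.5 mm and 10.7 degrees, less where a joint would pass 70% of its speed; a pose out of reach is approached as far as the arm can. A call with a gripper value outside its range is refused whole. The fingers move at their own pace and stop on an object; FORCE is the grip in N (left out, the last holds). Time passes only in rows, so rows that do not move let the fingers close. It gives the time, the measured TCP pose, the force, the opening and the grip force at its end, in the units of the state.
- observe(): the state, without advancing time (a new reading comes with each control period).
- read_camera(name): name is "scene" or "side" or "wrist"; returns a dict with "image" (480x640x3 uint8, blue, green, red), "range_z" (480x640 float32, m along the optical axis (not along the pixel's ray), 0 where there is no reading), "fx", "fy", "cx", "cy" (pixels), "rvec" (rotation vector, rad) and "tvec" (3), from world to camera coordinates, as OpenCV has them; the wrist camera has in their place "T_tool_cam" (4x4, takes a point from camera to tool coordinates, whose origin is the TCP and whose axes are the flange's). Camera axes: x right, y down, z forward; pixel columns grow to the right and rows downward; lengths in m; the calibration is good to about 2 mm. A picture is of the moment at which its call begins: read the wrist's pose just before it.
- arm.finish_job(): hands the job in; it is judged then, once.
The state is a dict: "time_s": time; "joint_positions": joint angles; "qd": joint speeds; "effort": joint torques, N m; "position": TCP position; "tool_rot": TCP orientation; "force": force on the tool from outside, world axes, zero at the start; "ft_torque": the same for the moment, N m; "finger_gap": opening from 0.0 (shut) to 1.0 (fully open); "grasp_force": force on a finger pad.
Only numpy, scipy, OpenCV 4.12 (cv2) and the standard library are available. Lean on these libraries where they do the work, as an engineer would, in place of code of your own. Each camera call takes 0.05 s, during which the arm holds its last target. There are 200 camera calls.

## Working session

There is one attempt and no reset: what is moved stays moved. The work goes in short steps, Python scripts to look and compute and a shell command to move; the robot and the scene stay as the last step left them, time stands still between calls to the robot, and variables do not carry over. Pictures are saved under pics/ and viewed, at most 10 in all, crops included, and the job is handed in when it is done.

```bash
mkdir -p pics
cat > h.py <<'E'
import numpy as np, cv2
from workcell import observe, read_camera
from scipy.spatial.transform import Rotation as R
def pts(c, s=None):
    "world xyz for every pixel"
    z=c["range_z"]; v,u=np.mgrid[:480,:640]
    p=np.stack([(u-c["cx"])/c["fx"]*z,(v-c["cy"])/c["fy"]*z,z],-1)
    if "rvec" in c:
        r=cv2.Rodrigues(np.array(c["rvec"],float))[0]; return (p-np.ravel(c["tvec"]))@r
    T=np.array(c["T_tool_cam"]); p=p@T[:3,:3].T+T[:3,3]
    return p@R.from_rotvec(s["tool_rot"]).as_matrix().T+s["position"]
E
python3 - <<'E'
from h import *
s=observe();print(s)
ims=[]
for n in("scene","side","wrist"):
    c=read_camera(n); np.savez(f"{n}.npz",im=c["image"],p=pts(c,s),z=c["range_z"]); cv2.imwrite(f"pics/{n}0.png",c["image"])
E
```

```text
{'time_s': 0.0, 'joint_positions': array([-1.45991941e-01,  3.42738063e-01,  1.52501518e+00, -1.05279199e-05,
        1.27541336e+00, -1.45998628e-01]), 'qd': array([ 0.00057444, -0.00141161,  0.00164869, -0.00153676, -0.00123976,
        0.00085119]), 'effort': array([ 5.72253757e-04, -4.33677435e+01, -2.46005630e+01, -7.37992127e-05,
        7.83137977e-03, -1.18290802e-05]), 'position': array([5.24629675e-01, 7.79738818e-05, 2.52618618e-01]), 'tool_rot': array([-2.22054154e+00, -2.22056321e+00,  1.48739521e-03]), 'force': array([ 0.90579794, -0.17390994, -0.53383129]), 'ft_torque': array([-0.02734902,  0.04309482,  0.00336548]), 'grasp_force': 0.0, 'finger_gap': 1.0000543144980372}
```

View pics/scene0.png

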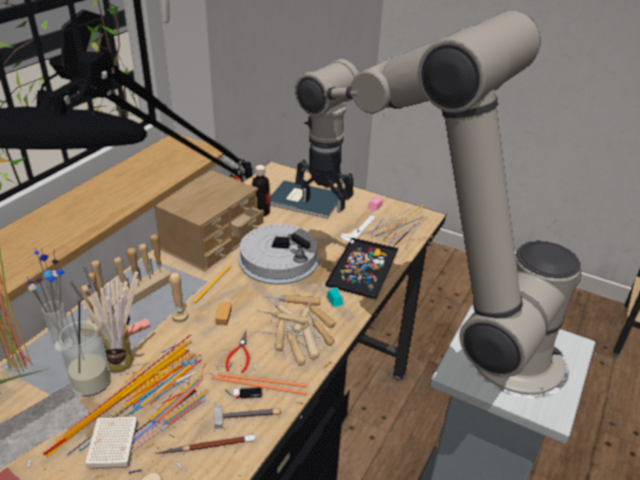

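View pics/wrist0.png

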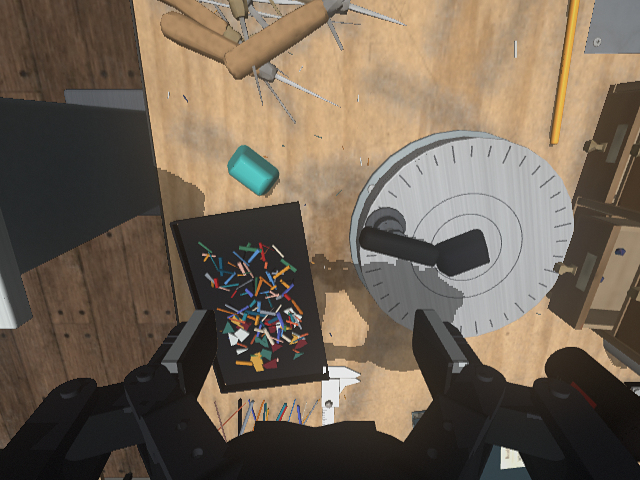

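Wrist view: the disc is centred near (470,232), the T-bar runs (362,240)–(437,255), and the black lump is at about (463,253). The teal lump at (253,170) and the pink one in the scene view at (375,203) are look-alikes off the disc. Now the geometry from depth.

Run:
```python
from h import *
d=np.load("wrist.npz");p=d["p"];im=d["im"].astype(int)
X,Y,Z=p[...,0],p[...,1],p[...,2]
v,u=np.mgrid[:480,:640]
m=(abs(Z-.05)<.004)&(u>345)&(u<580)&(v>125)&(v<345)
q=p[m][:,:2].astype(np.float32); print("disc",cv2.minEnclosingCircle(q),q.min(0),q.max(0),np.median(Z[m]))
m=(Z>.09)&(Z<.135)&(u>345)&(u<520)&(v>190)&(v<320)
q=p[m]; print("bar",m.sum(),cv2.minAreaRect(q[:,:2].astype(np.float32)),np.percentile(q[:,2],[5,50,95]))
c=q[:,:2]-q[:,:2].mean(0); print(np.linalg.svd(c,full_matrices=False)[2][0])
m=(Z>.060)&(Z<.085)&(u>430)&(u<510)&(v>215)&(v<290)&(im.sum(-1)<150)
q=p[m]; print("lump",m.sum(),cv2.minAreaRect(q[:,:2].astype(np.float32)),np.percentile(q[:,2],[5,50,95]))
i=cv2.imread("pics/wrist0.png");cv2.imwrite("pics/crop1.png",cv2.resize(i[120:350,340:600],None,fx=2.5,fy=2.5))
s=np.load("side.npz")
for n in("scene","side"):
    d=np.load(n+".npz");p=d["p"];m=(p[...,2]>.09)&(p[...,2]<.13)&(np.hypot(p[...,0]-.6,p[...,1]+.0)<.3)
    print(n,m.sum())
# tall things near
d=np.load("scene.npz");p=d["p"].reshape(-1,3);
m=(p[:,2]>.03)&(p[:,0]>.35)&(p[:,0]<.95)&(abs(p[:,1])<.4)
H={}
for a in p[m]:
    k=(round(float(a[0])/.05),round(float(a[1])/.05));H[k]=max(H.get(k,0),a[2])
for i in range(7,20):print(i*5,[int(100*H.get((i,j),0)) for j in range(-8,9)])
```

```text
disc ((0.6767809987068176, -0.03182770311832428), 0.10627368092536926) [ 0.5708361  -0.13594526] [0.7806564  0.07397284] 0.050219164301960245
bar 1843 ((0.594586193561554, -0.008536450564861298), (0.01832125522196293, 0.06394235044717789), 75.28767395019531) [0.10353718 0.117347   0.11890015]
[ 0.96567794 -0.25974241]
lump 367 ((0.6688371896743774, -0.032646194100379944), (0.04653515666723251, 0.0253794863820076), 21.86843490600586) [0.06133614 0.07105896 0.07597153]
scene 1389
side 1246
35 [0, 0, 0, 0, 0, 0, 0, 0, 65, 65, 62, 0, 0, 0, 0, 0, 0]
40 [0, 0, 0, 0, 0, 0, 0, 62, 63, 64, 63, 5, 3, 3, 3, 0, 0]
45 [0, 0, 0, 0, 0, 0, 0, 0, 35, 61, 60, 8, 9, 10, 0, 0, 0]
50 [0, 0, 0, 0, 0, 0, 0, 59, 58, 59, 7, 8, 6, 9, 0, 0, 0]
55 [0, 0, 0, 0, 0, 0, 0, 58, 58, 59, 4, 7, 7, 8, 0, 0, 0]
60 [0, 0, 0, 0, 0, 0, 5, 5, 35, 55, 0, 5, 7, 0, 0, 0, 3]
65 [0, 0, 0, 0, 0, 5, 5, 8, 7, 5, 4, 0, 0, 3, 0, 62, 64]
70 [0, 0, 0, 0, 0, 5, 5, 7, 7, 5, 5, 0, 0, 53, 58, 62, 63]
75 [0, 0, 0, 0, 0, 0, 10, 10, 10, 5, 41, 45, 50, 51, 13, 0, 0]
80 [0, 0, 0, 6, 12, 0, 16, 29, 34, 38, 41, 41, 0, 0, 0, 0, 0]
85 [0, 0, 0, 15, 18, 22, 26, 30, 31, 16, 16, 0, 14, 3, 3, 0, 0]
90 [0, 0, 0, 15, 18, 18, 16, 16, 16, 16, 16, 0, 15, 14, 15, 15, 15]
95 [0, 0, 0, 15, 13, 15, 16, 16, 16, 16, 16, 0, 0, 0, 0, 15, 15]
```

View pics/crop1.png

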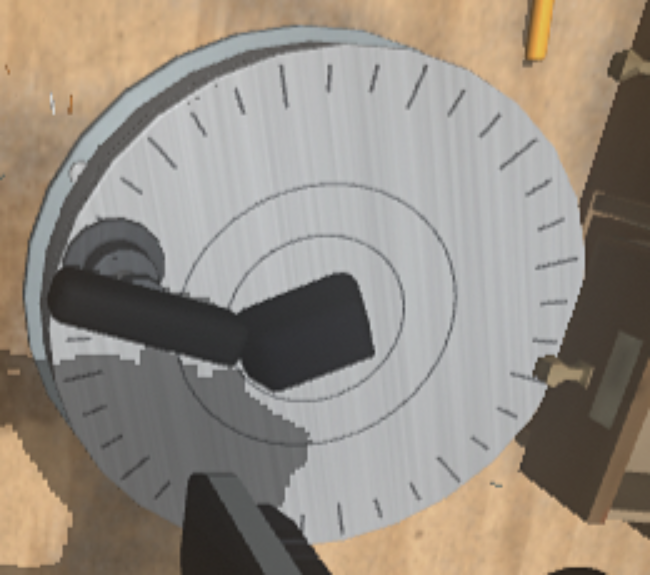

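View pics/side0.png

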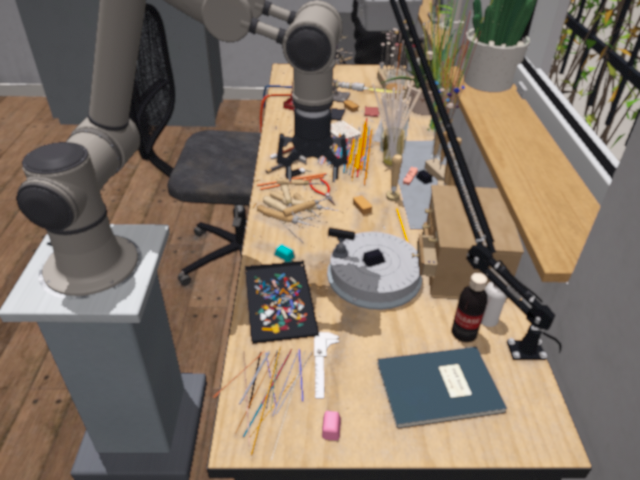

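The enlarged crop confirms it: the black lump sits in the middle of the disc, with the T-bar to its left. Disc axis is (0.6765,-0.031) and bar centre (0.5945,-0.0085), i.e. r = 85 mm at 164.6°. I'll turn the tool so that its x points inward along the bar (+1.84 rad about tool z), which makes tool +y the CCW tangent.

```bash
python3 -m inch '[[0,0,0.184,0,0,0.8,8.5],[0,0,0.184,0,0,0.8,8.5],[0,0,0.184,0,0,0.8,8.5],[0,0,0.184,0,0,0.8,8.5],[0,0,0.184,0,0,0.8,8.5],[0,0,0.184,0,0,0.8,6],[0,0,0.184,0,0,0.8,6],[0,0,0.184,0,0,0.8,6],[0,0,0.184,0,0,0.8,6],[0,0,0.184,0,0,0.8,6]]' 40
cat >> h.py <<'E'
def rel(s):
    "tool-frame offset of a bar centre, disc polar pose of grasp point"
    M=R.from_rotvec(s["tool_rot"]).as_matrix(); C=np.array([.6765,-.031])
    g=s["position"]+M@[0,0,.003]; d=g[:2]-C
    print("t",round(s["time_s"],2),"grasp",g.round(4),"r",np.hypot(*d).round(4),"ang",np.degrees(np.arctan2(d[1],d[0])).round(2),"xang",np.degrees(np.arctan2(M[1,0],M[0,0])).round(2),"F",s["force"].round(1),"gap",round(s["finger_gap"]*8.54,2),"gf",round(s["grasp_force"],1), "j", s["joint_positions"].round(2))
    return M,g
E
python3 - <<'E'
from h import *
s=observe();M,g=rel(s);print(M.T@(np.array([.5945,-.0085,.108])-g)*100)
c=read_camera("wrist");p=pts(c,s);cv2.imwrite("pics/w1.png",c["image"])
m=(p[...,2]>.1)&(p[...,2]<.125)&(np.hypot(p[...,0]-.6,p[...,1])<.06)
print(m.sum(), cv2.minAreaRect(p[m][:,:2].astype(np.float32)) if m.sum() else 0)
E
```

```text
time_s: 1.4
position: [0.5249, 0.0, 0.1728]
tool_rot: [3.112, -0.431, -0.001]
force: [0.0, -0.5, -0.3]
finger_gap: 0.703
grasp_force: 0.0
t 1.4 grasp [0.5249 0.     0.1698] r 0.1548 ang 168.43 xang -15.77 F [ 0.  -0.5 -0.3] gap 6.0 gf 0.0 j [-0.15  0.42  1.64 -0.    1.08  1.7 ]
[ 6.93796675 -1.07221199  6.17553911]
4039 ((0.5942169427871704, -0.009913485497236252), (0.017370140179991722, 0.06361562013626099), 74.66261291503906)
```

View pics/w1.png

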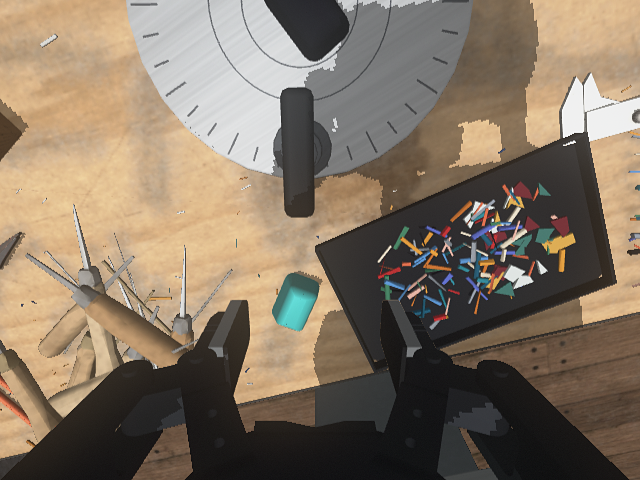

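The wrist view shows the bar ahead of the gripper, x 283–315, y 88–217, aligned with the tool. From here its centre is about 6.95 cm in x, −0.97 in y and 6.2 down.

```bash
python3 -m inch '[[0,0,0,1.8,-0.25,0,6],[0,0,0,1.8,-0.25,0,6],[0,0,0,1.8,-0.25,0,6],[0,0,0,1.55,-0.22,0,6],[0,0,0,0,0,2,6],[0,0,0,0,0,2,6],[0,0,0,0,0,1.6,6],[0,0,0,0,0,0.6,5],[0,0,0,0,0,0,4]]' 40
python3 - <<'E'
from h import *
rel(observe())
E
```

```text
time_s: 2.58
position: [0.5946, -0.0091, 0.1112]
tool_rot: [3.113, -0.421, -0.0]
force: [0.5, -1.4, 0.1]
finger_gap: 0.472
grasp_force: 0.0
t 2.58 grasp [ 0.5946 -0.0091  0.1082] r 0.0848 ang 165.03 xang -15.39 F [ 0.5 -1.4  0.1] gap 4.03 gf 0.0 j [-0.14  0.61  1.51 -0.    1.03  1.7 ]
```

```bash
python3 -m inch '[[0,0,0,0,0,0,2.5],[0,0,0,0,0,0,1.2],[0,0,0,0,0,0,1.0],[0,0,0,0,0,0,1.0],[0,0,0,0,0,0,1.0]]' 60
python3 - <<'E'
from h import *
rel(observe())
E
```

```text
time_s: 3.2
position: [0.5949, -0.0095, 0.1123]
tool_rot: [3.113, -0.422, 0.002]
force: [-1.8, -2.7, 5.1]
finger_gap: 0.174
grasp_force: 59.6
t 3.2 grasp [ 0.5949 -0.0095  0.1093] r 0.0843 ang 165.27 xang -15.45 F [-1.8 -2.7  5.1] gap 1.49 gf 59.6 j [-0.14  0.61  1.51 -0.    1.03  1.7 ]
```

Gripped. Now pull up 18 mm.

```bash
python3 -m inch '[[0,0,0,0,0,-0.5,1.0],[0,0,0,0,0,-0.5,1.0],[0,0,0,0,0,-0.5,1.0],[0,0,0,0,0,-0.3,1.0],[0,0,0,0,0,0,1.0]]' 60
python3 - <<'E'
from h import *
rel(observe())
E
```

```text
time_s: 3.82
position: [0.5948, -0.0095, 0.1283]
tool_rot: [3.113, -0.422, -0.0]
force: [4.8, -4.3, -11.3]
finger_gap: 0.177
grasp_force: 58.5
t 3.83 grasp [ 0.5948 -0.0095  0.1253] r 0.0845 ang 165.28 xang -15.45 F [  4.8  -4.3 -11.3] gap 1.51 gf 58.5 j [-0.14  0.59  1.49 -0.    1.07  1.7 ]
```

Pulled about 17 mm with an 11 N spring load. Turn about 0.4 rad CCW.

```bash
python3 -m inch '[[0,0,-0.05,0.01,0.42,0,1.0],[0,0,-0.05,0.01,0.42,0,1.0],[0,0,-0.05,0.01,0.42,0,1.0],[0,0,-0.05,0.01,0.42,0,1.0],[0,0,-0.05,0.01,0.42,0,1.0],[0,0,-0.05,0.01,0.42,0,1.0],[0,0,-0.05,0.01,0.42,0,1.0],[0,0,-0.05,0.01,0.42,0,1.0],[0,0,0,0,0,0,1.0]]' 60
python3 - <<'E'
from h import *
rel(observe())
E
```

```text
time_s: 4.95
position: [0.5922, -0.0427, 0.1281]
tool_rot: [-3.135, -0.205, 0.001]
force: [3.1, -2.9, -10.5]
finger_gap: 0.175
grasp_force: 58.6
t 4.95 grasp [ 0.5922 -0.0427  0.1251] r 0.0851 ang -172.1 xang 7.47 F [  3.1  -2.9 -10.5] gap 1.5 gf 58.6 j [-0.2   0.59  1.49 -0.    1.06  1.24]
```

Turned about 0.395 rad. Let the plunger down onto the ring and loosen the fingers to a 22 mm gap.

```bash
python3 -m inch '[[0,0,0,0,0,0.3,1.0],[0,0,0,0,0,0.1,1.0],[0,0,0,0,0,0,2.2],[0,0,0,0,0,0.3,2.2],[0,0,0,0,0,0.3,2.2],[0,0,0,0,0,0,2.2]]' 20
python3 - <<'E'
from h import *
s=observe();rel(s)
c=read_camera("wrist");p=pts(c,s);cv2.imwrite("pics/w2.png",c["image"])
c=read_camera("side");q=pts(c);np.savez("side2.npz",p=q)
for n,a in(("w",p),("s",q)):
    m=(a[...,2]>.09)&(a[...,2]<.14)&(np.hypot(a[...,0]-.592,a[...,1]+.0427)<.034)
    print(n,m.sum(),np.percentile(a[m][:,2],[5,50,90]) if m.sum() else 0)
E
```

```text
time_s: 5.7
position: [0.5921, -0.0422, 0.1193]
tool_rot: [-3.135, -0.206, 0.0]
force: [0.3, 0.3, -0.6]
finger_gap: 0.256
grasp_force: 0.0
t 5.7 grasp [ 0.5921 -0.0422  0.1163] r 0.0852 ang -172.44 xang 7.5 F [ 0.3  0.3 -0.6] gap 2.19 gf 0.0 j [-0.2   0.6   1.5   0.    1.04  1.24]
w 10396 [0.10839857 0.12955001 0.13387595]
s 254 [0.10337477 0.12042082 0.12894386]
```

View pics/w2.png

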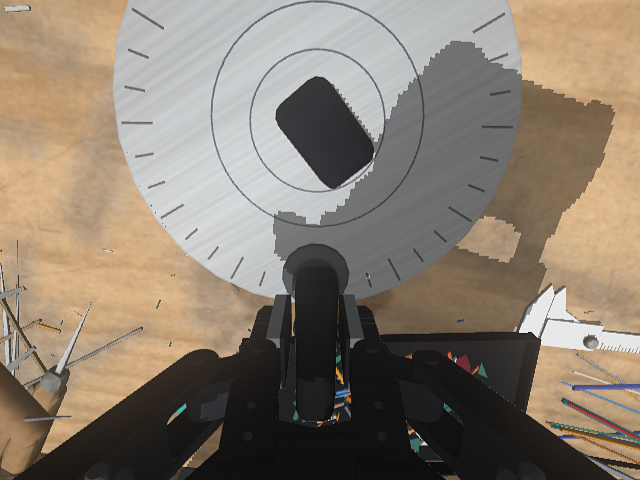

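The bar (x 296–338, y 265–420) stands free between the fingers with its top at z≈0.130, so the pin is riding; the lump is unmoved. Push on towards ~0.7 rad.

```bash
python3 -m inch '[[0,0,-0.05,0.01,0.42,0,2.2],[0,0,-0.05,0.01,0.42,0,2.2],[0,0,-0.05,0.01,0.42,0,2.2],[0,0,-0.05,0.01,0.42,0,2.2],[0,0,-0.05,0.01,0.42,0,2.2],[0,0,-0.05,0.01,0.42,0,2.2],[0,0,-0.05,0.01,0.42,0,2.2]]' 20
cat >> h.py <<'E'
def chk():
    s=observe();M,g=rel(s)
    c=read_camera("wrist");p=(pts(c,s)-g)@M  # tool frame
    m=(abs(p[...,1])<.006)&(p[...,0]>.018)&(p[...,0]<.03)&(abs(g[2]-p[...,2]-.12)<.03)
    print("bar top z",np.round(g[2]-np.percentile(p[m][:,2],[20,50,80]),4) if m.sum() else 0,m.sum(), "Ftan",round(float((M.T@s["force"])[1]),1))
E
python3 -c 'from h import *;chk()'
```

```text
time_s: 6.68
position: [0.5999, -0.0679, 0.1197]
tool_rot: [-3.046, -0.75, 0.003]
force: [-4.8, 9.8, 6.5]
finger_gap: 0.259
grasp_force: 5.4
t 6.67 grasp [ 0.5999 -0.0679  0.1167] r 0.085 ang -154.29 xang 27.66 F [-4.8  9.8  6.5] gap 2.21 gf 5.4 j [-0.24  0.61  1.47  0.    1.06  0.85]
bar top z [0.1305 0.13   0.1293] 1027 Ftan -11.0
```

```bash
python3 -m inch '[[0,0,-0.03,0.005,0.255,0,2.2],[0,0,-0.03,0.005,0.255,0,2.2],[0,0,-0.03,0.005,0.255,0,2.2],[0,0,-0.03,0.005,0.255,0,2.2]]' 20
python3 -c 'from h import *;chk()'
```

```text
time_s: 7.22
position: [0.6048, -0.0767, 0.1195]
tool_rot: [-2.996, -0.93, 0.004]
force: [-6.9, 9.6, 6.7]
finger_gap: 0.254
grasp_force: 5.8
t 7.22 grasp [ 0.6048 -0.0767  0.1165] r 0.085 ang -147.46 xang 34.49 F [-6.9  9.6  6.7] gap 2.17 gf 5.8 j [-0.25  0.62  1.45  0.    1.07  0.71]
bar top z [0.1305 0.13   0.1293] 1026 Ftan -11.8
```

```bash
python3 -m inch '[[0,0,-0.03,0.005,0.255,0,2.2],[0,0,-0.03,0.005,0.255,0,2.2],[0,0,-0.03,0.005,0.255,0,2.2]]' 20
python3 -c 'from h import *;chk()'
```

```text
time_s: 7.65
position: [0.6093, -0.0832, 0.1195]
tool_rot: [-2.951, -1.064, 0.004]
force: [-5.7, 8.5, 6.0]
finger_gap: 0.255
grasp_force: 5.0
t 7.65 grasp [ 0.6093 -0.0831  0.1165] r 0.085 ang -142.17 xang 39.66 F [-5.7  8.5  6. ] gap 2.18 gf 5.0 j [-0.26  0.63  1.43  0.    1.08  0.62]
bar top z [0.1305 0.13   0.1294] 1035 Ftan -10.2
```

Still riding at about 0.88 rad.

```bash
python3 -m inch '[[0,0,-0.03,0.005,0.255,0,2.2],[0,0,-0.03,0.005,0.255,0,2.2],[0,0,-0.03,0.005,0.255,0,2.2]]' 20
python3 -c 'from h import *;chk()'
```

```text
time_s: 8.07
position: [0.6148, -0.0895, 0.1193]
tool_rot: [-2.902, -1.197, 0.004]
force: [-0.3, 0.4, 0.3]
finger_gap: 0.259
grasp_force: 0.0
t 8.07 grasp [ 0.6148 -0.0895  0.1163] r 0.085 ang -136.53 xang 44.82 F [-0.3  0.4  0.3] gap 2.21 gf 0.0 j [-0.27  0.64  1.41  0.    1.09  0.52]
bar top z [0.1279 0.1273 0.1268] 994 Ftan -0.5
```

The force has vanished and the bar is sinking, so the pin is just dropping. Hold and check.

```bash
python3 -m inch '[[0,0,0,0,0,0,2.2],[0,0,0,0,0,0,2.2]]' 20
python3 -c 'from h import *;chk()'
```

```text
time_s: 8.38
position: [0.6163, -0.091, 0.1194]
tool_rot: [2.905, 1.194, 0.001]
force: [-0.7, -0.9, 1.3]
finger_gap: 0.261
grasp_force: 0.0
t 8.38 grasp [ 0.6163 -0.091   0.1164] r 0.085 ang -135.12 xang 44.7 F [-0.7 -0.9  1.3] gap 2.23 gf 0.0 j [-0.27  0.64  1.41 -0.    1.09  0.52]
bar top z [0.1183 0.1177 0.1172] 887 Ftan 0.1
```

Bar top is at 0.1177, same as at the start, so the pin is home at about 1.0 rad. Open, withdraw upward and verify.

```bash
python3 -m inch '[[0,0,0,0,-0.1,0,3],[0,0,0,0,-0.1,0,4],[0,0,0,0,0,0,4.5],[0,0,0,0,0,-1.5,4.5],[0,0,0,0,0,-2.5,4.5],[0,0,0,0,0,-3,4.5],[0,0,0,0,0,-3,4.5],[0,0,0,0,0,0,4.5],[0,0,0,0,0,0,4.5]]' 20
python3 - <<'E'
from h import *
s=observe();rel(s);c=read_camera("wrist");p=pts(c,s);cv2.imwrite("pics/w3.png",c["image"])
m=(p[...,2]>.1)&(p[...,2]<.14)&(np.hypot(p[...,0]-.6765,p[...,1]+.031)<.13)
b=cv2.minAreaRect(p[m][:,:2].astype(np.float32));print(b,np.percentile(p[m][:,2],[10,50,90]))
d=np.array(b[0])-[.6765,-.031];print(np.hypot(*d),np.radians((np.degrees(np.arctan2(d[1],d[0]))%360)-164.9))
E
```

```text
time_s: 9.55
position: [0.6144, -0.0893, 0.2191]
tool_rot: [-2.905, -1.195, 0.001]
force: [0.1, -0.3, -0.8]
finger_gap: 0.525
grasp_force: 0.0
t 9.55 grasp [ 0.6144 -0.0893  0.2161] r 0.0852 ang -136.84 xang 44.74 F [ 0.1 -0.3 -0.8] gap 4.48 gf 0.0 j [-0.27  0.55  1.29  0.    1.3   0.52]
((0.695708692073822, -0.0787709578871727), (0.2160968780517578, 0.049063343554735184), 11.301154136657715) [0.11046119 0.11753966 0.11941298]
0.051488234273909035 2.2166562719558724
```

View pics/w3.png

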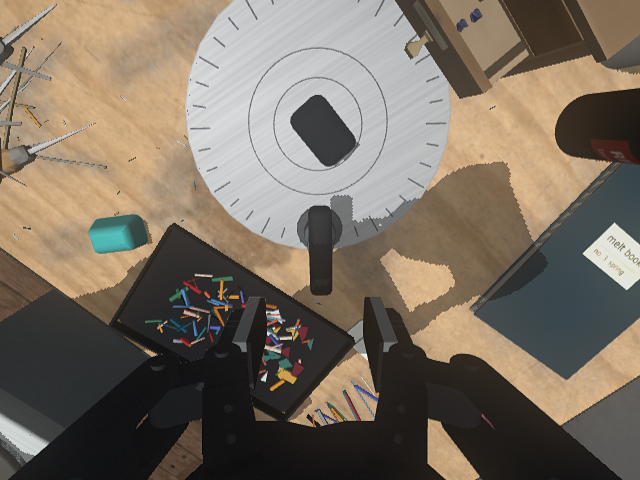

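The picture shows the bar at (320,250) on the disc with its top at 0.1175 m (pin home, about 1.0 rad). The lump is central at (323,130) and the gripper is clear.

```bash
python3 -c 'from workcell import arm;print(arm.finish_job())'
```

```text
the job is handed in; nothing more can be done
None
```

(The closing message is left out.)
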